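# Put the spice tube back in its graded hole

## Robot

A 6-joint arm with a two-finger parallel gripper is mounted at the origin on the work surface. World frame = base frame: x ahead of the robot, y to its left, z up, the work surface at z = 0. Lengths are in m, angles in rad, forces in N, time in s.
With the tool pointing down it reaches from about 0.375 to 0.9 m from the base axis. Payload 3.1 kg.
Tool frame: the origin (TCP) lies between the finger pads; the fingertips stand manip.finger_overhang ahead of it and the grasp point (between the pads) lies 5 mm behind it (manip.finger_overhang is the distance from the TCP to the fingertips, in m); z points along the fingers, y is the line along which they close (so a half turn about z gives the same grasp; the last joint's range is limited). The gripper opens to 85 mm and grips with 20 to 120 N. Pads are 22 mm wide; open, the fingers measure 114 mm over their backs; the gripper's body (76 mm by 85 mm) begins 54 mm behind the grasp point. The pads swing forward as they close: fully open they stand 13 mm farther back than shut.
Start: joints at [-1.466, 0.527, 1.433, -0, 1.181, -0.178], TCP at [0.175, -0.6, 0.245] pointing down, gripper open.
Joint ranges: [-3.08, 3.08], [-0.75, 2.2], [0.22, 2.44], [-1.43, 4.57], [0, 2.65], [-2.85, 2.85]. Speed limits (rad/s): [2.79, 2.79, 3.14, 3.14, 3.14, 3.14].

## Interface

Orientations are given as a unit quaternion [x, y, z, w].
In Python, from station import manip gives the robot as it stands.
- The arm moves only by the tool drive_tool, never from a script. Its argument "plan" is a list of rows, each a list of 7 numbers: the shift along the tool's x, y, z in m, then the turn, a rotation vector about the tool's x, y, z in degrees, then the opening, from -1 (shut) to 1 (fully open). In form: [[x, y, z, wx, wy, wz, gripper], ...]. A call has 1 to 10 rows; each row shifts and turns the commanded pose from where the row before left it, along the tool's axes as they then stand; what a row does not reach is not made up. A row lasts 1/10 s, in which the tool goes at most 50 mm and 8.59 degrees, less where a joint would pass 70% of its speed; a pose out of reach is approached as far as the arm can. A call is refused whole if a number of a shift passes 0.05 or a number of a turn 8.59, either way. A call with a gripper value outside its range is refused whole. The fingers move at their own pace and stop on an object; "newtons" is the grip in N (left out, the last holds). Time passes only in rows, so rows that do not move let the fingers close. It gives the time, the measured TCP pose, the force, the opening and the grip force at its end, in the units of the state.
- manip.sense(): the state, without advancing time (a new reading comes with each control period).
- manip.snapshot(name): name is "scene" or "top"; returns a dict with "image" (400x640x3 uint8, red, green, blue), "z_map" (400x640 float32, m along the optical axis (not along the pixel's ray), 0 where there is no reading), "fov_y" (degrees; the focal length in pixels is half the picture's height over the tangent of half this angle, whatever the lens; pixels are square), "cx", "cy" (the principal point, pixels), "extrinsics" (4x4, takes a point from camera to world coordinates). Camera axes: x right, y up, looking along -z (the intrinsics and any distortion apply to the point x, -y, -z); pixel columns grow to the right and rows downward; lengths in m; the calibration is good to about 2 mm. A picture is of the moment at which its call begins.
- manip.sign_off(): hands the job in; it is judged then, once.
The state is a dict: "t": time; "q": joint angles; "qd": joint speeds; "tau": joint torques, N m; "tcp_pos": TCP position; "tool_rot": TCP orientation; "force": force on the tool from outside, world axes, zero at the start; "ft_torque": the same for the moment, N m; "finger_gap": opening from 0.0 (shut) to 1.0 (fully open); "gripper_force": force on a finger pad.
Only numpy, scipy, OpenCV 4.12 (cv2) and the standard library are available. Lean on these libraries where they do the work, as an engineer would, in place of code of your own. Each camera call takes 0.05 s, during which the arm holds its last target. There are 200 camera calls.

## Task

The orange-capped spice tube has been left out on the counter: pick it up and put it back, upright, in the one hole of the graded spice rack that matches its diameter. The hole strip can sit a little to either side in its tray, so feel for the hole, then press the tube gently down until the rubber cup inside is fully down, and let go. Never press or knock the rack harder than about 25 N, and leave everything else where it is.

Things in the scene. Friction and masses are not known exactly. Their poses are not given: they have to be found in the camera images.
- orange_tube: Closed rigid spice tube standing upright on the counter, 122 mm tall, 70 g (varies): brass-coloured round body 22 mm in diameter with a 1.5 mm wide, 2 mm high chamfer round its foot; orange round cap 28 mm in diameter over the top 30 mm (92 to 122 mm above the foot). Origin: centre of its underside; z along the tube to the cap.
- white_tube: A bystander, not to be moved: the same sort of tube, 122 mm tall, 26 mm brown body, 32 mm white cap, standing on the counter. Origin: centre of its underside.
- rack: Fixed rack: wooden tray 80 mm (x) by 312 mm (y), with a white plastic strip (62 by 256 mm, 40 mm thick, flat top 70 mm above the counter) and five round through holes along the rack's y. The last two (-y) are filled by green- and blue-capped tubes, 82 mm proud, not removable. Origin: middle of the tray's underside, at counter height; +y along the row to the smaller holes.
- row_mid (a point): Middle of the rack at strip-top height, axes as the rack's. Hole centres lie along y from here at +92 mm (18 mm tube), +46 (22 mm), 0 (26 mm), -46 (30 mm), -92 (34 mm), plus the strip's shift; each hole is 2 mm wider than its tube.
- tray_end (a point): Top of the tray's +y end block (10 mm thick). The strip sits anywhere within 18 mm either way along the rack's y from the middle: this shift is in no pose given here; find it by feel or by camera. It slides along only under more than about 12 N, but yields downwards on a springy bed: first movement at about 1.5 N, then 2.5 N per mm, hard stop after 6 mm; it rises again when let go.
- cup22 (a joint): Travel (m) of the black rubber cup in the 22 mm hole: 0 when up (cup floor 28 mm below the strip's top), 0.012 when fully down (cup floor 40 mm below it, tube foot then 30 mm above the counter once let go). It takes about 7 N to push, does not spring back, and stops hard at the bottom. The empty 18 mm and 26 mm holes have such cups too.
- pan_lid: Bystander: aluminium saucepan lid, 170 mm across, 42 mm high with its black knob, lying on the counter. Origin: centre of its underside.
- strainer: Bystander: steel tea strainer, bowl 76 mm across, 28 mm high, handle 130 mm long. Origin: under the bowl's centre.
- spatula: Bystander: orange silicone spatula lying on the counter, 270 mm long, 55 mm wide at the blade, 12 mm thick. Origin: under its middle.
- soap: Bystander: green soap bottle, 60 mm in diameter, 170 mm tall. Origin: centre of its underside.
Things that resemble listed ones, but are neither listed nor needed, are in the scene too. Of the things like the orange_tube, leave any that is red; of the rest the larger one is meant.

How it is judged:
On the way, in this order (a step that is already met when the one before it is completed fails the run):
1. the orange-capped tube is picked up (height (world z) of orange_tube above 0.03 m and contact force between the fingers and orange_tube above 0.5 N), for 0.2 s.
2. its foot is in the matching hole, at least 12 mm deep (z of orange_tube in the frame of rack below 0.058 m and y of orange_tube in the frame of rack between 0.025 and 0.067 m and x of orange_tube in the frame of rack between -0.005 and 0.005 m and angle between orange_tube's own z axis and vertical below 0.15 rad), for 0.1 s.
At the end, for the whole second after the job is handed in: The orange-capped tube stands upright (within 0.1 rad) and still in the 22 mm hole, its foot no more than 33 mm above the counter, and that hole's rubber cup is pushed down by more than 10 of its 12 mm; the gripper has let go (z of orange_tube in the frame of rack below 0.033 m and y of orange_tube in the frame of rack between 0.025 and 0.067 m and x of orange_tube in the frame of rack between -0.005 and 0.005 m and angle between orange_tube's own z axis and vertical below 0.1 rad and value of joint cup22 above 0.01 m and linear speed of orange_tube below 0.02 m/s); the robot touches nothing.
It fails at once if the tube presses the rack harder than 25 N (contact force between orange_tube and rack above 25 N).
It fails at once if the robot itself presses the rack harder than 25 N (contact force between any of the fingers, the arm and rack above 25 N).
It fails at once if a bystander is moved by more than 30 mm (distance of any of white_tube, pan_lid, strainer, spatula, soap from where it was at the start of the episode above 0.03 m).
It fails at once if the white-capped tube is knocked over (angle between white_tube's own z axis and vertical above 0.5 rad).
It also fails if it takes over 42 s, if anything falls off the work surface, if the arm or the gripper's body presses on something with over 40 N, if the wrist force passes 120 N, or if a joint passes its speed limit or range.

## Working session

There is one attempt and no reset: what is moved stays moved. The work goes in short steps, Python scripts to look and compute and a tool call to move; the robot and the scene stay as the last step left them, time stands still between calls to the robot, and variables do not carry over. Pictures are saved under pics/ and viewed, at most 10 in all, crops included, and the job is handed in when it is done.

Besides the shell and the picture viewer there is one more tool, called after "Call:" as name(argument=value, ...) on one line, values as JSON. drive_tool: Moves the arm, as the interface text tells. Its arguments: {"type":"object","properties":{"plan":{"type":"array"},"newtons":{"type":"number"}},"required":["plan"]}

```bash
mkdir -p pics; cat > h.py <<'E'
import numpy as np, cv2
from station import manip
def snap(n):
    s=manip.snapshot(n); np.savez(f'{n}.npz',**s); return s
def load(n): return np.load(f'{n}.npz')
def ray(s,u,v):
    f=200/np.tan(np.radians(float(s['fov_y']))/2); E=s['extrinsics']
    d=np.array([(u-float(s['cx']))/f,-(v-float(s['cy']))/f,-1.])
    return E[:3,3],E[:3,:3]@d
def onz(s,u,v,z):
    o,d=ray(s,u,v); return o+d*(z-o[2])/d[2]
def depth(s,u,v):
    o,d=ray(s,u,v); return o+d*s['z_map'][int(v),int(u)]
E
python3 - <<'E'
from h import *
print(manip.finger_overhang, manip.sense())
for n in('scene','top'):
    s=snap(n); cv2.imwrite(f'pics/{n}0.png',s['image'][:,:,::-1]); print({k:v for k,v in s.items() if k not in('image','z_map')})
E
```

```text
0.014 {'t': 0.0, 'q': array([-1.46547114e+00,  5.28449719e-01,  1.43389234e+00,  2.22825677e-05,
        1.18138352e+00, -1.78498040e-01]), 'qd': array([ 0.00162802,  0.00023605,  0.00020763, -0.00017341, -0.0004796 ,
       -0.0010134 ]), 'tau': array([ 2.68511103e-04, -4.42349696e+01, -1.78027314e+01, -1.97132949e-04,
        8.37496365e-03, -1.98491148e-05]), 'tcp_pos': array([ 0.17498053, -0.59930273,  0.24434685]), 'tool_rot': array([ 9.89947471e-01,  1.41431490e-01,  4.93050228e-05, -1.06536995e-03]), 'force': array([-0.09236921, -0.1153785 ,  0.30559016]), 'ft_torque': array([ 0.02023922, -0.00197835, -0.02367629]), 'gripper_force': 0.0, 'finger_gap': 0.9970257677440563}
{'fov_y': 45.26322297818589, 'cx': 319.47248230249033, 'cy': 203.1585524617825, 'extrinsics': array([[-0.61879992, -0.4658233 ,  0.63253088,  1.40076991],
       [ 0.78530504, -0.34677805,  0.5128752 ,  0.56807938],
       [-0.0195614 ,  0.81409682,  0.58039962,  0.77597658],
       [ 0.        ,  0.        ,  0.        ,  1.        ]])}
{'fov_y': 54.54651120379586, 'cx': 317.03798024069204, 'cy': 191.8592147324156, 'extrinsics': array([[-0.02122845,  0.98311358, -0.18176094,  0.39549554],
       [-0.99942006, -0.0160257 ,  0.03004524, -0.0492564 ],
       [ 0.02662503,  0.18229335,  0.98288364,  1.14206285],
       [ 0.        ,  0.        ,  0.        ,  1.        ]])}
```

View pics/scene0.png

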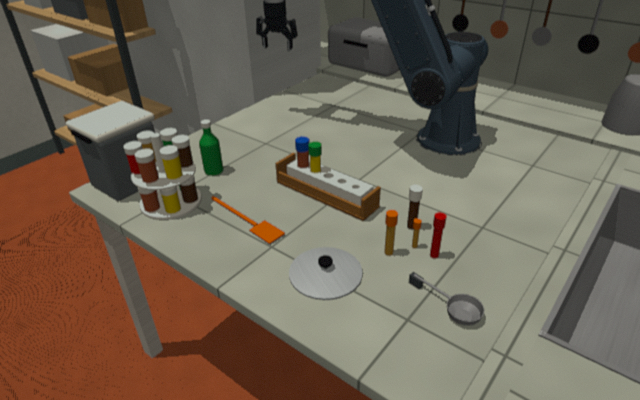

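View pics/top0.png

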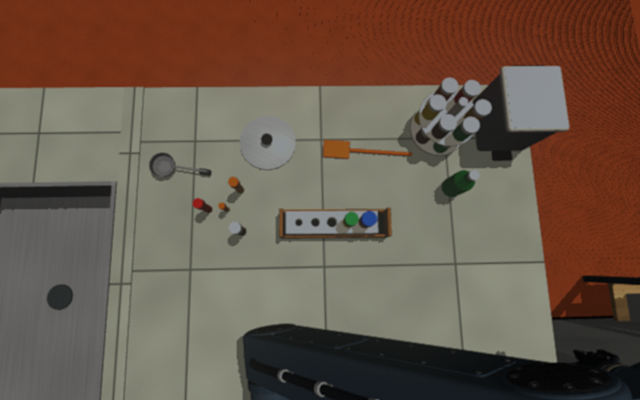

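Scene view: candidates are the large orange cap (391,218; top view 235,183), a small orange one (417,225; top 222,206), and a red one (439,220; top 198,204). The large orange one fits: it is not red and is the larger of the rest. White tube at top (236,229); empty rack holes at top (299,222), (315,222), (332,222). Confirming in a crop and measuring.

```bash
python3 - <<'E'
from h import *
s=load('top'); im=s['image']; c=im[160:250,180:400]
cv2.imwrite('pics/crop1.png',cv2.resize(c,None,fx=3.6,fy=3.6,interpolation=cv2.INTER_CUBIC)[:,:,::-1])
for n in('top','scene'):
    s=load(n); im=s['image']; hsv=cv2.cvtColor(im,cv2.COLOR_RGB2HSV); zm=s['z_map']
    m=cv2.inRange(hsv,(5,150,90),(20,255,255))
    k,l,st,ce=cv2.connectedComponentsWithStats(m)
    for i in range(1,k):
        if 15<st[i,4]<600 :
            u,v=ce[i]; p=depth(s,u,v); 
            if p[0]>0.3 and p[2]>-.05: print(n,st[i],ce[i].round(1),p.round(4))
# point cloud from top: cap tops and strip
s=load('top'); zm=s['z_map']
def cloud(s,box):
    u0,v0,u1,v1=box; U,V=np.meshgrid(np.arange(u0,u1),np.arange(v0,v1))
    o,d=ray(s,0,0); f=200/np.tan(np.radians(float(s['fov_y']))/2)
    D=np.stack([(U-s['cx'])/f,-(V-s['cy'])/f,-np.ones(U.shape)],-1)
    return o+(D@s['extrinsics'][:3,:3].T)*s['z_map'][v0:v1,u0:u1,None]
for nm,b in dict(orange=(225,172,248,200),white=(225,218,250,240),red=(188,194,215,218),small=(215,200,232,215)).items():
    P=cloud(s,b).reshape(-1,3); z=P[:,2]; t=P[z>z.max()-.006]; print(nm,z.max().round(4),len(t),t.mean(0).round(4),((t.min(0)+t.max(0))/2).round(4))
P=cloud(s,(270,200,400,245)); Z=P[:,:,2]
print('counter',np.median(cloud(s,(250,240,270,260))[:,:,2]))
m=(abs(Z-.07)<.006).astype(np.uint8); q=P[m>0]; print('strip pts',len(q),q.mean(0),q.min(0),q.max(0))
for lab,zl in(('lines',0),):
    m2=(Z>.03).astype(np.uint8); q=P[m2>0]; r=cv2.minAreaRect((q[:,:2]*1000).astype(np.float32)); print('rack rect mm',r)
    r=cv2.minAreaRect((P[m>0][:,:2]*1000).astype(np.float32)); print('strip rect',r)
E
```

```text
top [229 177  10  10  75] [233.1 181.5] [0.6162 0.1437 0.1203]
top [219 203   6   6  32] [221.5 205.5] [0.5579 0.1815 0.0813]
top [280 209   5  27  73] [281.  221.8] [0.5109 0.0194 0.0718]
top [388 209   3  26  46] [388.9 221.1] [ 0.5073 -0.2799  0.0728]
top [296 236  16   1  16] [303.5 236. ] [ 0.4729 -0.042   0.0411]
scene [276 153  18  11  26] [285.1 158.1] [ 0.5112 -0.2791  0.0685]
scene [279 171  82  37 160] [319.  189.4] [ 0.549  -0.1232  0.0405]
scene [362 187  18  14  49] [370.1 193.6] [0.5165 0.0217 0.0679]
scene [386 210  12  17 169] [391.1 217.8] [0.6312 0.1512 0.1175]
scene [413 218   8  12  73] [416.7 223.3] [0.5695 0.1862 0.0795]
orange 1.1421 3 [ 0.3955 -0.0493  1.1421] [ 0.3955 -0.0493  1.1421]
white 1.1421 2 [ 0.3955 -0.0493  1.1421] [ 0.3955 -0.0493  1.1421]
red 1.1421 3 [ 0.3955 -0.0493  1.1421] [ 0.3955 -0.0493  1.1421]
small 0.0861 33 [0.5593 0.1811 0.0826] [0.5591 0.1813 0.0831]
counter 0.0006089757184690736
strip pts 1660 [ 0.50798582 -0.10926234  0.07071198] [ 0.46905449 -0.28793873  0.06428887] [0.55007232 0.02237266 0.0758753 ]
rack rect mm ((471.88018798828125, -132.09925842285156), (310.44171142578125, 154.75897216796875), 89.3079833984375)
strip rect ((509.5510559082031, -132.64610290527344), (310.35626220703125, 78.37017822265625), 89.506103515625)
```

View pics/crop1.png

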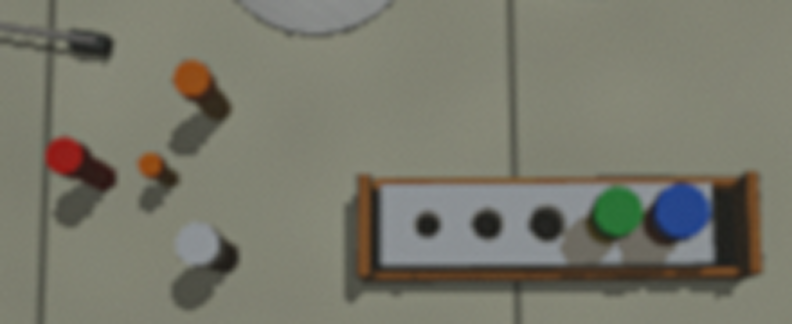

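The crop shows the large orange cap at crop (192,78), the small one at (151,165), red at (66,157): the large orange one is the target. Strip pushed toward +y; 22 mm hole at crop (487,224).

```bash
python3 - <<'E'
from h import *
s=load('top'); g=cv2.cvtColor(s['image'],cv2.COLOR_RGB2GRAY).astype(float)
H=[]
for u,v in((299,222),(315.3,222.2),(332,222)):
    r=7; u0,v0=int(u)-r,int(v)-r; w=g[v0:v0+2*r+1,u0:u0+2*r+1]; bg=np.percentile(w,75)
    W=np.clip(bg-w-25,0,None); U,V=np.meshgrid(range(u0,u0+2*r+1),range(v0,v0+2*r+1))
    cu,cv=(W*U).sum()/W.sum(),(W*V).sum()/W.sum(); p=onz(s,cu,cv,.07); H.append(p); print('hole',cu,cv,p.round(4))
print(np.diff(np.array(H),axis=0))
c=s['scene'] if 0 else load('scene')
# tube: cap top via masks, both views
hs=cv2.cvtColor(s['image'],cv2.COLOR_RGB2HSV)
m=cv2.inRange(hs,(5,150,90),(20,255,255))[170:195,222:245]
ct=max(cv2.findContours(m,0,1)[0],key=cv2.contourArea)
(x,y),r=cv2.minEnclosingCircle(ct); print('top cap circ',x+222,y+170,r,onz(s,x+222,y+170,.118))
# upper-cap bright region only
print(s['image'][170:195,226:246,0])
hs=cv2.cvtColor(c['image'],cv2.COLOR_RGB2HSV)
# scene: axis at midheight of cap (z=.107): cast ray to axis
M=cv2.moments(cv2.inRange(hs,(5,150,60),(20,255,255))[205:230,382:402],True); u,v=M['m10']/M['m00']+382,M['m01']/M['m00']+205
o,d=ray(c,u,v); print('scene ray at .109',u,v,onz(c,u,v,.109),d/np.linalg.norm(d[:2]))
# hole in scene image
g=cv2.cvtColor(c['image'],cv2.COLOR_RGB2GRAY)
for p in H:
    E=c['extrinsics']; q=E[:3,:3].T@(p-E[:3,3]); f=200/np.tan(np.radians(float(c['fov_y']))/2)
    print('proj',f*q[0]/-q[2]+c['cx'],-f*q[1]/-q[2]+c['cy'])
cv2.imwrite('pics/crop2.png',cv2.resize(c['image'][160:265,300:450],None,fx=5,fy=5,interpolation=cv2.INTER_CUBIC)[:,:,::-1])
E
```

```text
hole 298.3413575374901 222.03906866614048 [ 0.5096 -0.0285  0.07  ]
hole 314.9055323590814 221.91936325678498 [ 0.5091 -0.0743  0.07  ]
hole 331.7368131868132 221.99065934065933 [ 0.5081 -0.121   0.07  ]
[[-0.00051178 -0.04585943  0.        ]
 [-0.00105783 -0.04669638  0.        ]]
top cap circ 233.1666669845581 181.5 4.859226703643799 [0.61680568 0.14394458 0.118     ]
[[133 132 131 132 132 129 131 130 131 129 130 130 131 129 128 129 130 129
  129 129]
 [134 132 132 131 131 131 130 129 130 129 128 130 128 129 129 130 130 129
  129 130]
 [132 133 131 132 131 130 131 131 130 129 130 130 130 130 129 129 130 128
  129 130]
 [132 132 131 131 131 131 131 130 130 130 129 129 129 130 130 128 130 130
  129 130]
 [134 132 133 131 131 131 130 129 129 129 129 130 129 130 129 130 129 128
  130 128]
 [132 132 132 130 129 129 131 131 131 128 129 130 130 130 130 129 130 131
  129 130]
 [132 132 131 130 125 126 133 135 135 132 128 127 128 129 129 130 130 129
  129 129]
 [132 131 131 132 132 135 139 141 141 137 128 123 127 129 130 130 128 129
  129 129]
 [132 132 133 138 140 143 143 142 143 142 134 1
[... 951 characters left out ...]
49  52  74
  107 130]
 [129 129 129 130 131 131 133 132 119  92  64  51  50  48  49  49  50  69
  107 130]
 [129 129 130 131 130 133 129 118 104  90  71  59  51  49  49  48  53  80
  114 132]
 [130 129 130 130 130 127 116  96  85  81  76  68  59  55  51  52  71 101
  126 133]
 [129 129 130 127 117 104  94  81  77  79  79  77  72  66  64  73  99 123
  132 133]
 [129 130 128 114  94  83  78  80  79  80  81  79  78  78  82 101 122 132
  134 131]]
scene ray at .109 391.0618556701031 219.0257731958763 [0.62534765 0.14814768 0.109     ] [-0.87933408 -0.47620539 -0.75635595]
proj 355.75966838703926 185.44539657601334
proj 341.9553304171881 179.8276523403323
proj 328.5263230108089 174.23179816066389
```

View pics/crop2.png

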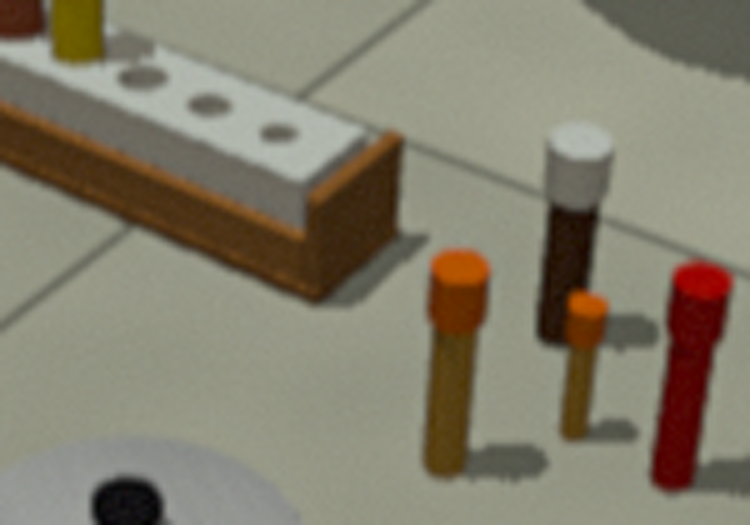

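Call:
drive_tool(plan=[[0, 0, -0.01, 0, 0, 8.15, 1], [0, 0, -0.01, 0, 0, 8.15, 1], [0.0245, -0.0413, 0, 0, 0, 0, 1], [0.0245, -0.0413, 0, 0, 0, 0, 1], [0.0245, -0.0413, 0, 0, 0, 0, 1], [0.0245, -0.0413, 0, 0, 0, 0, 1], [0.0245, -0.0413, 0, 0, 0, 0, 1], [0.0245, -0.0413, 0, 0, 0, 0, 1], [0.0245, -0.0413, 0, 0, 0, 0, 1], [0.0245, -0.0413, 0, 0, 0, 0, 1]])

```text
t: 1.1
tcp_pos: [0.3717, -0.2678, 0.2651]
tool_rot: [1.0, -0.001, -0.0, -0.0]
force: [0.9, -1.4, -0.1]
finger_gap: 1.001
gripper_force: 0.0
```

Call:
drive_tool(plan=[[0.0245, -0.0413, 0, 0, 0, 0, 1], [0.0245, -0.0413, 0, 0, 0, 0, 1], [0.0245, -0.0413, 0, 0, 0, 0, 1], [0.0245, -0.0413, 0, 0, 0, 0, 1], [0.0245, -0.0413, 0, 0, 0, 0, 1], [0.0245, -0.0413, 0, 0, 0, 0, 1], [0.0245, -0.0413, 0, 0, 0, 0, 1], [0.0245, -0.0413, 0, 0, 0, 0, 1], [0, 0, 0, 0, 0, 0, 1], [0, 0, 0, 0, 0, 0, 1]])

```text
t: 2.1
tcp_pos: [0.5671, 0.0616, 0.2646]
tool_rot: [1.0, 0.001, -0.001, 0.0]
force: [-0.4, -0.1, -0.1]
finger_gap: 0.995
gripper_force: 0.0
```

Call:
drive_tool(plan=[[0.0255, -0.0415, 0, 0, 0, 0, 1], [0.0255, -0.0415, 0, 0, 0, 0, 1], [0, 0, 0.03, 0, 0, 0, 1], [0, 0, 0.03, 0, 0, 0, 1], [0, 0, 0.03, 0, 0, 0, 1], [0, 0, 0, 0, 0, 0, 1]])

```text
t: 2.7
tcp_pos: [0.6145, 0.1415, 0.1708]
tool_rot: [1.0, -0.001, -0.006, 0.001]
force: [-1.3, -0.4, -0.7]
finger_gap: 0.999
gripper_force: 0.0
```

```bash
python3 - <<'E'
from h import *
print(manip.sense()['tcp_pos'])
s=snap('scene'); a=s['image'][150:270,330:460]; t=snap('top')['image'][140:240,180:310]
R=lambda i:cv2.resize(i,(390,360),interpolation=cv2.INTER_CUBIC)
cv2.imwrite('pics/pre.png',np.hstack([R(a),R(t)])[:,:,::-1])
E
```

```text
[0.61454962 0.14146134 0.17078527]
```

View pics/pre.png

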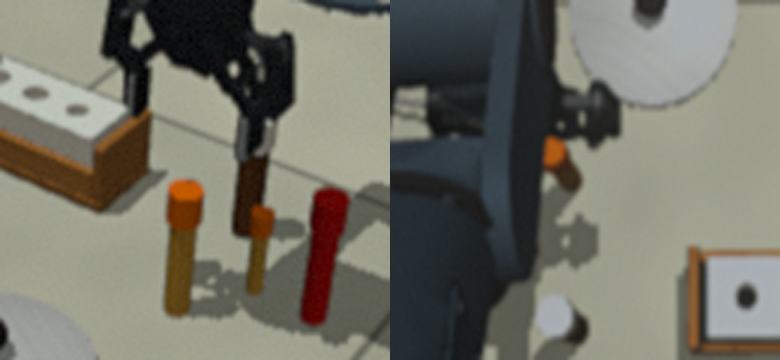

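The picture shows the open fingers straddling the orange cap (left crop 185,190), clear of its neighbours.

Call:
drive_tool(plan=[[0.003, -0.002, 0.03, 0, 0, 0, 1], [0, 0, 0.03, 0, 0, 0, 1], [0, 0, 0.004, 0, 0, 0, 1], [0, 0, 0, 0, 0, 0, 1]])

```text
t: 3.2
tcp_pos: [0.622, 0.145, 0.1124]
tool_rot: [1.0, -0.001, 0.0, 0.0]
force: [1.3, -0.5, 1.5]
finger_gap: 1.004
gripper_force: 0.0
```

Call:
drive_tool(newtons=40, plan=[[0, 0, 0, 0, 0, 0, -1], [0, 0, 0, 0, 0, 0, -1], [0, 0, 0, 0, 0, 0, -1], [0, 0, 0, 0, 0, 0, -1], [0, 0, 0, 0, 0, 0, -1], [0, 0, 0, 0, 0, 0, -1]])

```text
t: 3.8
tcp_pos: [0.6222, 0.1454, 0.1123]
tool_rot: [1.0, -0.0, 0.001, 0.0]
force: [0.6, -0.8, 5.4]
finger_gap: 0.302
gripper_force: 39.3
```

Call:
drive_tool(plan=[[0, 0, -0.02, 0, 0, 0, -1], [0, 0, -0.03, 0, 0, 0, -1], [0, 0, -0.04, 0, 0, 0, -1], [0, 0, -0.04, 0, 0, 0, -1], [0, 0.035, 0, 0, 0, 0, -1], [-0.02, 0.04, 0, 0, 0, 0, -1], [-0.03, 0.04, 0, 0, 0, 0, -1], [-0.03, 0.04, 0, 0, 0, 0, -1], [-0.02, 0.035, 0, 0, 0, 0, -1], [0, 0, 0, 0, 0, 0, -1]])

```text
t: 4.8
tcp_pos: [0.5185, -0.0475, 0.2408]
tool_rot: [1.0, -0.003, -0.002, 0.0]
force: [0.2, 0.4, -0.8]
finger_gap: 0.299
gripper_force: 39.7
```

Call:
drive_tool(plan=[[0, 0, 0, 0, 0, 0, -1], [0, 0, 0, 0, 0, 0, -1]])

```text
t: 5.0
tcp_pos: [0.522, -0.0438, 0.2412]
tool_rot: [1.0, -0.0, 0.0, -0.0]
force: [0.5, 0.0, -1.1]
finger_gap: 0.3
gripper_force: 39.7
```

```bash
python3 - <<'E'
from h import *
print(manip.sense()['tcp_pos'],manip.sense()['force'])
a=snap('scene')['image'][90:220,270:440]; t=snap('top')['image'][150:280,230:400]
R=lambda i:cv2.resize(i,(395,302),interpolation=cv2.INTER_CUBIC)
cv2.imwrite('pics/held.png',np.hstack([R(a),R(t)])[:,:,::-1])
E
```

```text
[ 0.52200225 -0.04375022  0.24121884] [ 0.53758311  0.03757771 -1.05584231]
```

View pics/held.png

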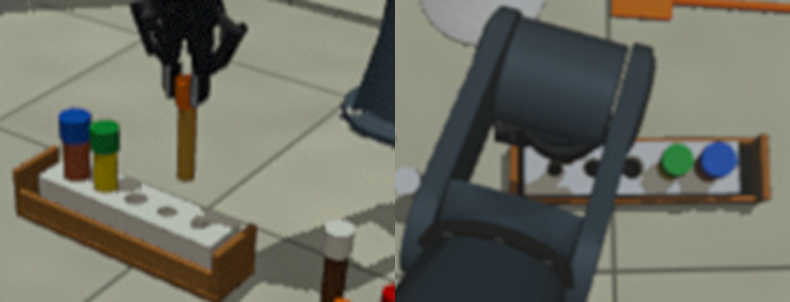

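The tube hangs upright in the fingers (crop 186,130), over the strip; the empty holes are at crop (135,198), (167,211), (201,222). Measuring the tube's axis and the hole in the same view.

```bash
python3 - <<'E'
from h import *
s=load('scene'); im=s['image']; hs=cv2.cvtColor(im,cv2.COLOR_RGB2HSV)
sub=hs[130:172,340:362]; m=cv2.inRange(sub,(8,120,40),(30,255,255))
for r in range(0,42,3): c=np.where(m[r])[0]; print(r+130,(c.min()+340,c.max()+340) if len(c) else None,sub[r,11])
c=np.where(m[:,8:14].any(1))[0]; print('rows',c.min()+130,c.max()+130)
g=cv2.cvtColor(im,cv2.COLOR_RGB2GRAY).astype(float)
for u,v in((355.8,186.2),(341.6,180.7),(328.2,175)):
    u0,v0=int(u)-6,int(v)-4; w=g[v0:v0+9,u0:u0+13]; bg=np.percentile(w,80); W=np.clip(bg-w-20,0,None); U,V=np.meshgrid(range(u0,u0+13),range(v0,v0+9))
    cu,cv=(W*U).sum()/W.sum(),(W*V).sum()/W.sum(); print('hole',cu,cv,onz(s,cu,cv,.07))
print(g[174:188,332:352].astype(int))
E=s['extrinsics'];f=200/np.tan(np.radians(float(s['fov_y']))/2)
for p in([.509,-.0743,.07],[.518,-.044,.129],[.522,-.044,.129],[.518,-.044,.175],[.518,-.044,.221]):
    q=E[:3,:3].T@(np.array(p)-E[:3,3]); print(p,'proj',f*q[0]/-q[2]+s['cx'],-f*q[1]/-q[2]+s['cy'])
E
```

```text
130 (np.int64(345), np.int64(351)) [ 12 193  78]
133 (np.int64(346), np.int64(351)) [ 10 175  80]
136 (np.int64(347), np.int64(353)) [ 14 247  98]
139 (np.int64(347), np.int64(353)) [ 21 218  83]
142 (np.int64(347), np.int64(353)) [ 20 204  85]
145 (np.int64(347), np.int64(353)) [ 20 211  86]
148 (np.int64(347), np.int64(353)) [ 20 205  86]
151 (np.int64(347), np.int64(353)) [ 19 197  88]
154 (np.int64(347), np.int64(353)) [ 19 201  89]
157 (np.int64(347), np.int64(352)) [ 20 199  87]
160 (np.int64(347), np.int64(352)) [ 19 199  87]
163 (np.int64(347), np.int64(352)) [ 20 216  85]
166 (np.int64(347), np.int64(352)) [ 19 184  86]
169 None [ 35  31 154]
rows 130 167
hole 356.7453811055426 184.97733562719722 [ 0.50621584 -0.02764036  0.07      ]
hole 341.2862644415918 180.61553273427472 [ 0.51340189 -0.07345125  0.07      ]
hole 327.33843101595437 174.3847234851616 [ 0.51066201 -0.12317442  0.07      ]
[[133 163 182 184 184 185 186 187 186 184 178 168 155 151 145 145 144 147
  151 152]
 [111 141 178 184 184 184 184 186 183 187 185 182 180 178 168 157 146 138
  140 146]
 [128 154 179 187
[... 629 characters left out ...]
65 176 184 186 184 187
  185 185]
 [161 172 183 184 186 186 186 184 182 179 182 180 184 186 185 184 186 183
  186 182]
 [123 140 159 167 178 183 187 186 186 187 186 185 185 184 184 184 184 185
  185 174]
 [107 111 120 131 150 164 177 184 184 185 182 186 184 184 185 183 184 183
  184 169]
 [108 104 106 107 117 130 147 160 167 176 185 185 186 184 184 184 185 185
  184 176]]
[0.509, -0.0743, 0.07] proj 341.98966824326175 179.80811814698563
[0.518, -0.044, 0.129] proj 349.55393529934804 165.95539484678656
[0.522, -0.044, 0.129] proj 348.6615212901203 166.5976114878427
[0.518, -0.044, 0.175] proj 349.85813470384215 150.4300064295719
[0.518, -0.044, 0.221] proj 350.1759335378316 134.21054556498092
```

Call:
drive_tool(plan=[[-0.003, 0.015, 0, 0, 0, 0, -1], [-0.003, 0.014, 0, 0, 0, 0, -1], [0, 0, 0.02, 0, 0, 0, -1], [0, 0, 0.02, 0, 0, 0, -1], [0, 0, 0.007, 0, 0, 0, -1], [0, 0, 0, 0, 0, 0, -1], [0, 0, 0, 0, 0, 0, -1], [0, 0, 0, 0, 0, 0, -1]])

```text
t: 5.9
tcp_pos: [0.5161, -0.0738, 0.1952]
tool_rot: [1.0, -0.0, 0.001, 0.0]
force: [0.4, -0.9, -0.7]
finger_gap: 0.299
gripper_force: 39.7
```

```bash
python3 - <<'E'
from h import *
print(manip.sense()['tcp_pos'],manip.sense()['force'])
a=snap('scene')['image'][130:210,300:390]; t=snap('top')['image'][190:250,270:360]
R=lambda i,h:cv2.resize(i,(395,h),interpolation=cv2.INTER_CUBIC)
cv2.imwrite('pics/above.png',np.hstack([R(a,351),np.vstack([R(t,263),np.zeros((88,395,3),np.uint8)])])[:,:,::-1])
E
```

```text
[ 0.51608546 -0.07377333  0.19520343] [ 0.43434096 -0.88220534 -0.66775584]
```

View pics/above.png

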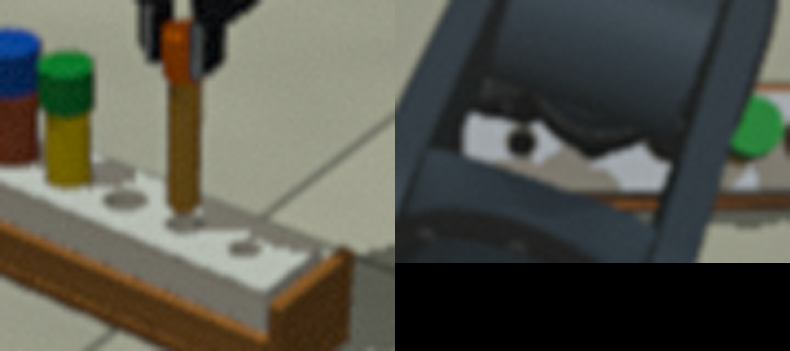

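The tube foot (left crop 184,206) sits ~13 mm above and in line with the 22 mm hole (183,224). Lowering to feel.

Call:
drive_tool(plan=[[0, 0, 0.005, 0, 0, 0, -1], [0, 0, 0.005, 0, 0, 0, -1], [0, 0, 0.003, 0, 0, 0, -1], [0, 0, 0.002, 0, 0, 0, -1], [0, 0, 0, 0, 0, 0, -1], [0, 0, 0, 0, 0, 0, -1]])

```text
t: 6.6
tcp_pos: [0.5154, -0.0734, 0.1792]
tool_rot: [1.0, -0.0, -0.0, -0.0]
force: [-0.6, -1.3, -1.1]
finger_gap: 0.298
gripper_force: 39.7
```

Call:
drive_tool(plan=[[0, 0, 0.002, 0, 0, 0, -1], [0, 0, 0.002, 0, 0, 0, -1], [0, 0, 0.002, 0, 0, 0, -1], [0, 0, 0, 0, 0, 0, -1]])

```text
t: 7.0
tcp_pos: [0.5152, -0.0733, 0.173]
tool_rot: [1.0, -0.0, -0.0, -0.0]
force: [0.4, -0.8, -0.9]
finger_gap: 0.301
gripper_force: 39.7
```

Call:
drive_tool(plan=[[0, 0, 0.003, 0, 0, 0, -1], [0, 0, 0.003, 0, 0, 0, -1], [0, 0, 0.003, 0, 0, 0, -1], [0, 0, 0.003, 0, 0, 0, -1], [0, 0, 0.003, 0, 0, 0, -1], [0, 0, 0, 0, 0, 0, -1]])

```text
t: 7.6
tcp_pos: [0.5151, -0.0733, 0.1578]
tool_rot: [1.0, -0.0, -0.001, -0.0]
force: [0.2, 0.2, -1.2]
finger_gap: 0.298
gripper_force: 39.7
```

Call:
drive_tool(plan=[[0, 0, 0.002, 0, 0, 0, -1], [0, 0, 0.002, 0, 0, 0, -1], [0, 0, 0.002, 0, 0, 0, -1], [0, 0, 0.002, 0, 0, 0, -1], [0, 0, 0.002, 0, 0, 0, -1], [0, 0, 0, 0, 0, 0, -1]])

```text
t: 8.2
tcp_pos: [0.5159, -0.0735, 0.149]
tool_rot: [1.0, -0.0, 0.001, 0.0]
force: [-0.1, 1.0, 7.0]
finger_gap: 0.298
gripper_force: 40.3
```

Call:
drive_tool(plan=[[0, 0, 0.001, 0, 0, 0, -1], [0, 0, 0.001, 0, 0, 0, -1], [0, 0, 0.001, 0, 0, 0, -1], [0, 0, 0.001, 0, 0, 0, -1], [0, 0, 0.001, 0, 0, 0, -1], [0, 0, 0, 0, 0, 0, -1]])

```text
t: 8.8
tcp_pos: [0.5159, -0.0735, 0.1442]
tool_rot: [1.0, -0.0, 0.001, 0.0]
force: [-1.3, 0.2, 6.9]
finger_gap: 0.306
gripper_force: 40.3
```

Call:
drive_tool(plan=[[0, 0, 0.001, 0, 0, 0, -1], [0, 0, 0.001, 0, 0, 0, -1], [0, 0, 0.001, 0, 0, 0, -1], [0, 0, 0.001, 0, 0, 0, -1], [0, 0, 0, 0, 0, 0, -1]])

```text
t: 9.3
tcp_pos: [0.5159, -0.0735, 0.1401]
tool_rot: [1.0, -0.0, 0.001, 0.0]
force: [-0.7, -0.2, 6.1]
finger_gap: 0.303
gripper_force: 40.3
```

Call:
drive_tool(plan=[[0, 0, 0.001, 0, 0, 0, -1], [0, 0, 0.001, 0, 0, 0, -1], [0, 0, 0, 0, 0, 0, -1]])

```text
t: 9.6
tcp_pos: [0.5161, -0.0735, 0.1386]
tool_rot: [1.0, -0.0, 0.001, 0.0]
force: [-1.5, 2.0, 9.5]
finger_gap: 0.303
gripper_force: 40.6
```

Call:
drive_tool(plan=[[0, 0, 0.001, 0, 0, 0, -1], [0, 0, 0.001, 0, 0, 0, -1], [0, 0, 0, 0, 0, 0, -1]])

```text
t: 9.9
tcp_pos: [0.5164, -0.0736, 0.1371]
tool_rot: [1.0, -0.0, 0.001, 0.0]
force: [-0.8, 0.9, 12.6]
finger_gap: 0.3
gripper_force: 41.0
```

The force rises past 7 N, so the cup has bottomed. Easing, letting go, and withdrawing.

Call:
drive_tool(plan=[[0, 0, -0.002, 0, 0, 0, -1], [0, 0, -0.002, 0, 0, 0, -1], [0, 0, 0, 0, 0, 0, -1], [0, 0, 0, 0, 0, 0, 0.2], [0, 0, 0, 0, 0, 0, 0.5], [0, 0, 0, 0, 0, 0, 0.5], [0, 0, 0, 0, 0, 0, 0.5], [0, 0, 0, 0, 0, 0, 0.5]])

```text
t: 10.7
tcp_pos: [0.5153, -0.0734, 0.1391]
tool_rot: [1.0, -0.0, -0.0, -0.0]
force: [-0.4, -0.1, 0.1]
finger_gap: 0.747
gripper_force: 0.0
```

Call:
drive_tool(plan=[[0, 0, -0.01, 0, 0, 0, 0.5], [0, 0, -0.02, 0, 0, 0, 0.5], [0, 0, -0.04, 0, 0, 0, 0.5], [0, 0, -0.04, 0, 0, 0, 0.5], [0, -0.03, -0.03, 0, 0, 0, 0.5], [-0.02, -0.04, 0, 0, 0, 0, 0.5], [-0.02, -0.04, 0, 0, 0, 0, 0.5], [0, -0.04, 0, 0, 0, 0, 0.5], [0, 0, 0, 0, 0, 0, 0.5], [0, 0, 0, 0, 0, 0, 0.5]])

```text
t: 11.7
tcp_pos: [0.4755, 0.0773, 0.28]
tool_rot: [1.0, 0.001, 0.001, 0.0]
force: [0.4, 0.0, 0.2]
finger_gap: 0.754
gripper_force: 0.0
```

```bash
python3 - <<'E'
from h import *
print(manip.sense()['tcp_pos'],manip.sense()['force'])
s=snap('scene'); t=snap('top'); a=s['image'][120:220,260:400]
hs=cv2.cvtColor(s['image'],cv2.COLOR_RGB2HSV); m=cv2.inRange(hs[120:200,320:360],(5,150,60),(20,255,255))
k,l,st,ce=cv2.connectedComponentsWithStats(m); print(st,ce)
E=s['extrinsics'];f=200/np.tan(np.radians(float(s['fov_y']))/2)
for z in(.152,.164):
    q=E[:3,:3].T@(np.array([.5134,-.0735,z])-E[:3,3]); print(z,'cap top centre proj',f*q[0]/-q[2]+s['cx'],-f*q[1]/-q[2]+s['cy'])
b=t['image'][150:270,220:400]
cv2.imwrite('pics/end.png',np.hstack([cv2.resize(a,(395,282),interpolation=cv2.INTER_CUBIC),cv2.resize(b,(395,282))])[:,:,::-1])
E
```

```text
[0.47549235 0.07725451 0.28002934] [0.40031531 0.04132035 0.22180281]
[[   0    0   40   80 2864]
 [  17   32   10   30  204]
 [   0   70   24   10  132]] [[19.89210894 37.41096369]
 [21.56862745 45.24019608]
 [ 7.79545455 75.95454545]]
0.152 cap top centre proj 341.48611496645606 154.18413959357713
0.164 cap top centre proj 341.5188013154282 150.14763465495088
```

View pics/end.png

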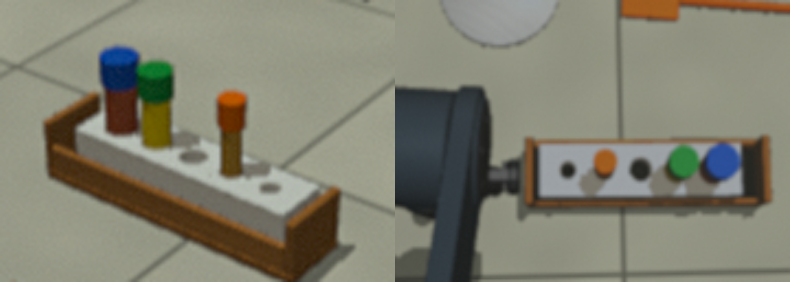

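The tube stands upright in the 22 mm hole (crop 231,130). Its cap top is at row ≈154.5, where a fully seated tube projects to 154.2. The bystanders visible in these crops are undisturbed.

```bash
python3 -c "
from station import manip
print(manip.sign_off())"
```

```text
the job is handed in; nothing more can be done
None
```

The orange-capped tube is upright and released in the 22 mm hole with its cup pushed fully down, going by the force feel and the final picture. The pressing force read at most about 13 N, and I handed the job in after about 12 s of robot time; no verdict was returned.

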